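Clamp two sample tubes: three clicks and hold

ROBOT

A 7-joint arm with a two-finger parallel gripper is mounted at the origin on the work surface. World frame = base frame: x ahead of the robot, y to its left, z up, the work surface at z = 0. Lengths are in m, angles in rad, forces in N, time in s.
With the tool pointing down it reaches from about 0.35 to 0.9 m from the base axis. Payload 8.1 kg.
Tool frame: the origin (TCP) lies at the very end of the fingers, on their centre line; the grasp point (between the pads) lies 19 mm behind it; z points along the fingers, x is the direction in which the jaws open and shut, and the axes are right-handed (so a half turn about z gives the same grasp; the last joint's range is limited). The gripper opens to 92 mm and grips with 3 to 60 N. Pads are 19 mm wide; open, the fingers measure 130 mm over their backs; the gripper's body (75 mm by 190 mm) begins 47 mm behind the grasp point.
Start: joints at [1.185, 0.434, 0.025, 1.573, -0.012, 1.134, -0.075], TCP at [0.174, -0.6, 0.227] pointing down, gripper open.
Joint ranges: [-2.62, 2.62], [-0.44, 2.09], [-1.27, 1.32], [0.08, 2.57], [-1.32, 4.46], [0.12, 2], [-2.74, 2.74]. Speed limits (rad/s): [2.22, 2.22, 3.01, 3.01, 3.14, 3.14, 3.14].

INTERFACE

Orientations are given as a rotation vector (axis times angle).
In Python, from cell import status, viewer, arm gives the robot as it stands.
- The arm moves only by the tool jog_arm, never from a script. Its argument "commands" is text: rows parted by semicolons, each of 7 numbers parted by spaces: the closure, from -1 (fully open) to 1 (shut), then the shift along the world's x, y, z normalised to -1 to 1, where 1 is 0.3 m, then the turn, a rotation vector about the world's x, y, z normalised to -1 to 1, where 1 is 2 pi rad. In form: jaw dx dy dz wx wy wz; .... A call has exactly 5 rows; each row shifts and turns the commanded pose from where the row before left it; what a row does not reach is not made up. A row lasts 1/10 s, in which the tool goes at most 50 mm and 8.59 degrees, less where a joint would pass 70% of its speed; a pose out of reach is approached as far as the arm can. A call with a number of a shift or a turn outside -1 to 1 is refused whole. A call with a gripper value outside its range is refused whole. The fingers move at their own pace and stop on an object; "force" is the grip in N (left out, the last holds). Time passes only in rows, so rows that do not move let the fingers close, or fill a call up. It gives the time, the measured TCP pose, the force and the opening at its end, in the units of the state.
- status.observe(): the state, without advancing time (a new reading comes with each control period).
- viewer.get_image(name): name is "side" or "top"; returns a dict with "pixels" (384x512x3 uint8, red, green, blue), "z_map" (384x512 float32, m along the optical axis (not along the pixel's ray), 0 where there is no reading), "camera_matrix" (3x3 intrinsics, pixels), "R" (3x3) and "t" (3): a world point X has camera coordinates R X + t. Camera axes: x right, y down, z forward; pixel columns grow to the right and rows downward; lengths in m; the calibration is good to about 2 mm. A picture is of the moment at which its call begins.
- arm.sign_off(): hands the job in, once; it reports no verdict.
The state is a dict: "clock": time; "joints": joint angles; "dq": joint speeds; "joint_efforts": joint torques, N m; "position": TCP position; "ee_rot": TCP orientation; "force": force on the tool from outside, world axes, zero at the start; "ft_torque": the same for the moment, N m; "width": opening from 0.0 (shut) to 1.0 (fully open).
Only numpy, scipy, OpenCV 4.12 (cv2) and the standard library are available. Lean on these libraries where they do the work, as an engineer would, in place of code of your own. Each camera call takes 0.05 s, during which the arm holds its last target. There are 200 camera calls.

TASK

Put the two tall capped sample tubes into the two bores of the tube clamp, one in each, upright and fully home. Then take the lever by its upright knob and pull it round past exactly three clicks, never on to a fourth, so that the jaw bears on both tubes. The lever springs back if let go, so finish while still holding the lever by its knob in the third notch; leave everything else on the bench where it is.

Things in the scene. Friction and masses are not known exactly. Their poses are not given: they have to be found in the camera images.
- tube_a: One of the two tall capped sample tubes: clear round body 25 mm in diameter with a chamfered foot, plum screw cap 29 mm in diameter and 16 mm high, 90 mm tall in all, about 45 g. It stands upright and loose on the bench. Origin: centre of its underside, z up its length. The two tubes are interchangeable.
- tube_b: The other tall tube, exactly like tube_a.
- bore0 (a point): Floor centre of the bore nearer the lever in the fixed clamp's aluminium block: 27 mm diameter, 40 mm deep, chamfered mouth; floor 15 mm and block top 55 mm above the bench, so a seated tube's top is at 105 mm. z is up, y along the row to the other bore (clear beside the cap for fingers), x across the row towards the jaw pads.
- bore1 (a point): Floor centre of the other bore, 75 mm from bore0 along its y; same size and axes.
- lever (a joint): Hand lever's angle, rad: 0 at its stop, grows as the knob is pulled clockwise seen from above (to the -x side of the bore frames, towards the robot); end stop 1.2. A spring drives it back to 0: about 7 N at the knob, rising to 10 N. Free travel of 0.20 to 0.40 rad, different each time, leads to the first tooth. It drives the jaw 26 mm per rad towards the tubes.
- knob: The lever's upright round black knob, origin at the centre of its foot: 22 mm in diameter, 55 mm tall, top 115 mm and foot (the lever's flat bar) 60 mm above the bench. Its axis is 130 mm from the lever's vertical pivot axis. It spins freely about that axis (z), so its x and y mean nothing.
- sector: Toothed steel arc under the lever, fixed, at a different angle each time: six upright 7 mm pins (teeth) 85 mm from the pivot, 0.17 rad apart. Origin on the pivot axis, 10 mm above the bench; x points through the first tooth, the others follow clockwise from above. Click one rests midway between teeth one and two, and so on.
- pawl: Sprung pawl under the lever that clicks over the teeth. Meeting a tooth, the force needed at the knob jumps some 5 N above the plain spring force, fades to it at the top of the tooth, sinks some 3 to 4 N below as the pawl runs down into the notch behind (the click), and jumps up some 8 N at the bottom of the notch. Origin on the pivot axis.
- jaw: Clamp's sliding jaw: steel bar along the bore row with a sprung rubber pad (200 N/m) for each bore, 64 to 82 mm above the bench. At rest the pads stand 8 mm off a seated tube's body on the +x side of the bore; the lever drives them on to the tubes. Origin at the foot of the clamp, of no use.
- vial_a: Bystander: short glass vial with white cap, 32 mm wide, 45 mm tall, origin at its underside.
- vial_b: Bystander: second such short vial.
- pipette: Bystander: hand pipette lying flat, 240 mm long, 28 mm wide, 24 mm high, origin under its middle, long axis x.
- marker: Bystander: black marker pen, 130 mm long, 14 mm thick, lying along its x.
- tip_box: Bystander: box of pipette tips, 85 x 125 x 55 mm, origin under its centre.
- kit_box: Bystander: cardboard kit box, 70 x 120 x 40 mm, origin under its centre.
Things that resemble listed ones, but are neither listed nor needed, are in the scene too. What is shaped like the tube_b but yellow is not meant.

How it is judged:
By the outcome, as a careful person would: the job done as asked, in the order asked, and still so for the second after the job is handed in, while the arm keeps its last pose, push and grip.
It also fails if it takes over 72 s, if anything falls off the work surface, if the arm or the gripper's body presses on something with over 40 N, if the wrist force passes 120 N, or if a joint passes its speed limit or range.

## Working session

There is one attempt and no reset: what is moved stays moved. The work goes in short steps, Python scripts to look and compute and a tool call to move; the robot and the scene stay as the last step left them, time stands still between calls to the robot, and variables do not carry over. Pictures are saved under pics/ and viewed, about 8 in all and at most 12, crops included, and the job is handed in when it is done.

Besides the shell and the picture viewer there is one more tool, called as a command line: name --argument value ..., lists and objects as JSON in quotes. jog_arm: Moves the arm, as the interface text tells. Scaled input: -1 to 1 covers 0.3 m each way for a shift and 2 pi rad each way for a turn. Its arguments: {"type":"object","properties":{"commands":{"type":"string"},"force":{"type":"number"}},"required":["commands"]}

```bash
mkdir -p pics; cat > h.py <<'E'
import numpy as np, cv2
from cell import status, viewer, arm
def grab(name):
    d=viewer.get_image(name); np.savez('pics/%s.npz'%name,**d); return d
def pts(d):
    z=d['z_map'];K=d['camera_matrix'];v,u=np.mgrid[:z.shape[0],:z.shape[1]]
    c=np.stack([(u-K[0,2])/K[0,0]*z,(v-K[1,2])/K[1,1]*z,z],-1)
    return (c-d['t'])@d['R']
def ray(d,u,v,h):
    K=d['camera_matrix'];r=d['R'].T@np.array([(u-K[0,2])/K[0,0],(v-K[1,2])/K[1,1],1]);o=-d['R'].T@d['t']
    return o+r*(h-o[2])/r[2]
E
python3 - <<'E'
from h import *
for n in('top','side'):
    d=grab(n);cv2.imwrite(f'pics/{n}0.png',cv2.resize(d['pixels'][:,:,::-1],(800,600),interpolation=cv2.INTER_CUBIC))
    print(n,d['camera_matrix'][0],-d['R'].T@d['t'],d['R'].round(2).tolist())
print(status.observe())
E
```

```text
top [426.04196053   0.         248.59579522] [ 0.3495358  -0.01842556  1.20154314] [[0.04, -1.0, 0.0], [-0.98, -0.04, -0.21], [0.21, 0.0, -0.98]]
side [383.48736171   0.         255.83730887] [0.05048164 0.60766915 0.76061268] [[-0.78, -0.63, 0.01], [-0.41, 0.5, -0.76], [0.47, -0.59, -0.65]]
{'clock': 0.1, 'joints': array([ 1.18540915,  0.43511002,  0.02495066,  1.57402757, -0.01158906,
        1.1339844 , -0.07507784]), 'dq': array([-0.00044698, -0.00127381, -0.00175849, -0.00293684,  0.00133974,
       -0.00142717,  0.00134649]), 'joint_efforts': array([ 3.66003289e-03, -6.69135046e+01,  9.88391675e-01, -3.15147114e+01,
       -6.04284788e-02,  3.74181743e-02, -9.28204457e-06]), 'position': array([ 0.17422384, -0.59974171,  0.22604177]), 'ee_rot': array([-2.51172194e+00,  1.88581137e+00,  1.85028934e-03]), 'force': array([-0.57127308, -0.60667115,  0.40941876]), 'ft_torque': array([-0.03106579, -0.00239889, -0.0057574 ]), 'width': 1.0022074244557289}
```

View pics/top0.png

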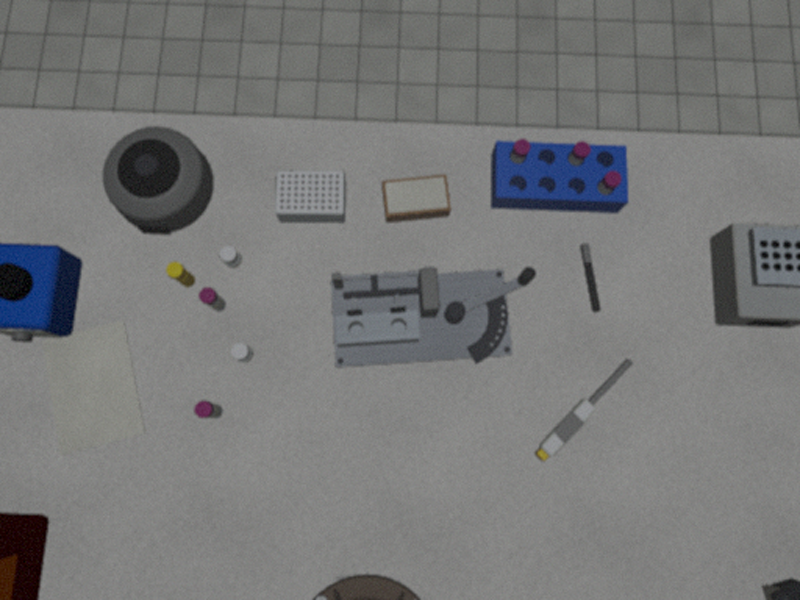

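View pics/side0.png

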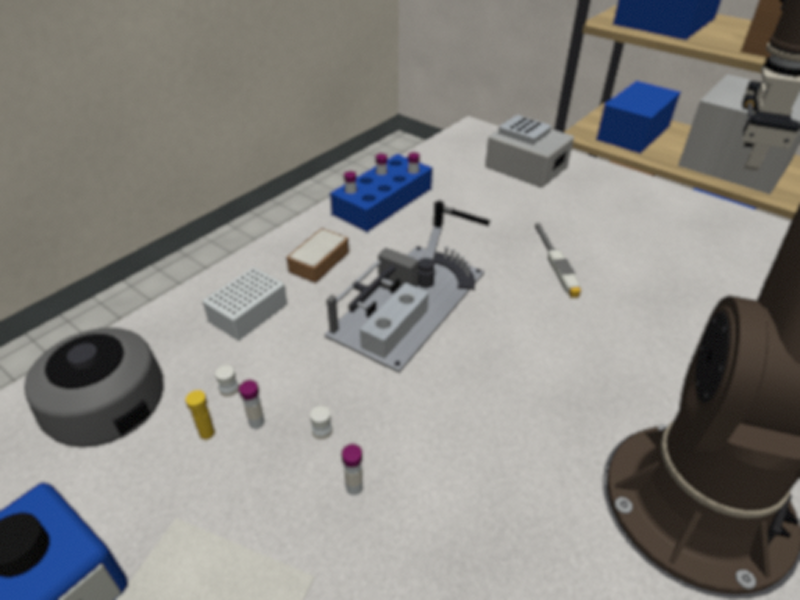

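Top view (800x600 px): the plum caps at (208,296) and (204,409) stand loose on the bench. The things they could be confused with are the yellow tube at (176,270), the plum tubes in the blue rack at (522,147), (582,150) and (612,180), and the white vials at (228,255) and (240,352). I choose the two loose plum ones. Bores are at (357,327) and (399,325), the knob at (527,275), and the pivot at (455,313).

```bash
cat >> h.py <<'E'
def tri(d1,p1,d2,p2):
    P=[d['camera_matrix']@np.c_[d['R'],d['t']] for d in(d1,d2)]
    X=cv2.triangulatePoints(P[0],P[1],np.array(p1,float).reshape(2,1),np.array(p2,float).reshape(2,1)).ravel();return X[:3]/X[3]
def proj(d,X):
    c=d['camera_matrix']@(d['R']@np.array(X)+d['t']);return c[:2]/c[2]
def load(n): return dict(np.load('pics/%s.npz'%n))
def plum(d):
    h=cv2.cvtColor(d['pixels'],cv2.COLOR_RGB2HSV);m=cv2.inRange(h,(140,90,30),(175,255,255))
    n,l,s,c=cv2.connectedComponentsWithStats(m)
    return [(c[i],s[i]) for i in range(1,n) if s[i][4]>15]
E
python3 - <<'E'
from h import *
for n in('top','side'):
    d=load(n);P=pts(d)
    for c,s in plum(d):
        m=P[s[1]:s[1]+s[3],s[0]:s[0]+s[2]].reshape(-1,3);z=np.percentile(m[:,2],90)
        print(n,c.round(1),s,'ray@.085',ray(d,*c,.085).round(4),'zmax',z.round(3), 'top pts', np.median(m[m[:,2]>z-.006],0).round(4))
def crop(n,x0,y0,w,h,f):
    return cv2.resize(load(n)['pixels'][y0:y0+h,x0:x0+w,::-1],(w*f,h*f),interpolation=cv2.INTER_CUBIC)
a=crop('top',205,165,150,75,5);b=crop('top',105,160,75,115,2)
side=crop('side',200,120,125,120,5)
cv2.imwrite('pics/c1.png',a);cv2.imwrite('pics/c2.png',side)
E
```

```text
top [333.5  94. ] [329  89  10  11  80] ray@.085 [ 0.8704 -0.2412  0.085 ] zmax 0.101 top pts [ 0.8647 -0.2397  0.0994]
top [371.9  95.6] [367  91  11  10  84] ray@.085 [ 0.8703 -0.3492  0.085 ] zmax 0.101 top pts [ 0.8641 -0.3455  0.0987]
top [391.5 114.4] [387 110  10  10  81] ray@.085 [ 0.8164 -0.4028  0.085 ] zmax 0.101 top pts [ 0.8115 -0.3973  0.0987]
top [132.5 188.8] [128 185  10   9  74] ray@.085 [0.5748 0.297  0.085 ] zmax 0.091 top pts [0.5736 0.2962 0.0886]
top [130.  261.6] [125 257  11  10  85] ray@.085 [0.3831 0.2849 0.085 ] zmax 0.09 top pts [0.3822 0.2847 0.0886]
side [243.7 101.3] [241  99   6   6  33] ray@.085 [ 0.8752 -0.3563  0.085 ] zmax 0.101 top pts [ 0.8625 -0.3412  0.0992]
side [264.3 100.5] [262  98   6   6  32] ray@.085 [ 0.8205 -0.409   0.085 ] zmax 0.101 top pts [ 0.8082 -0.3937  0.1001]
side [223.6 112.5] [221 110   6   6  34] ray@.085 [ 0.8769 -0.2497  0.085 ] zmax 0.102 top pts [ 0.8627 -0.2338  0.1001]
side [158.8 249.1] [153 244  12  12 110] ray@.085 [0.575  0.2989 0.085 ] zmax 0.092 top pts [0.5744 0.2992 0.0903]
side [224.8 291.1] [219 285  12  14 136] ray@.085 [0.3836 0.2871 0.085 ] zmax 0.091 top pts [0.3832 0.288  0.0903]
```

View pics/c1.png

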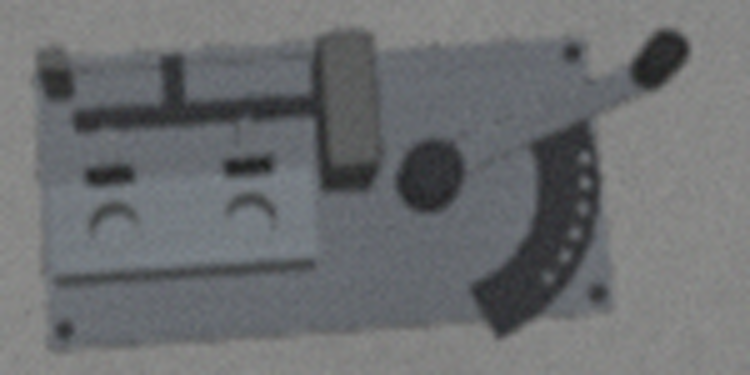

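View pics/c2.png

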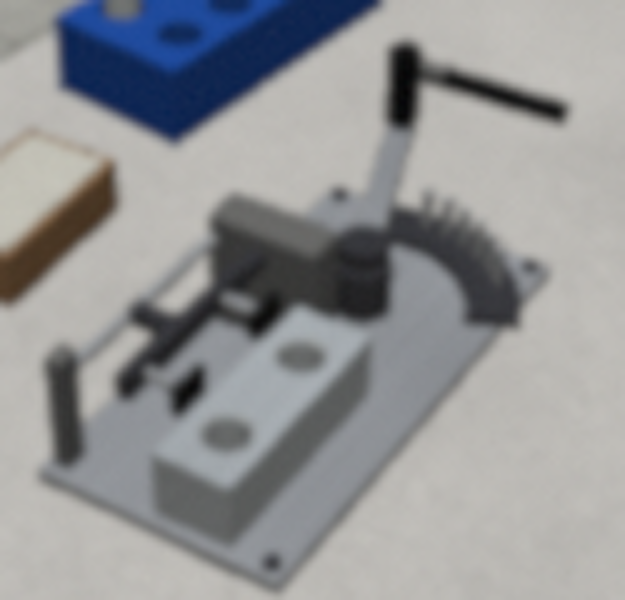

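Crop 1 (x5, offset 205,165): bore arcs at (113,218) and (250,212), hub (430,175), knob top (672,47) with its foot (650,75), teeth on the arc from (585,157) to (548,278). Crop 2 (x5, offset 200,120): bore ellipses at (301,356) and (227,434).

```bash
python3 - <<'E'
from h import *
s=load('side');t=load('top')
g=cv2.cvtColor(s['pixels'],cv2.COLOR_RGB2GRAY).astype(float)
B=[]
for cu,cv_ in((260.2,191.2),(245.4,206.8)):
    w=g[int(cv_)-7:int(cv_)+8,int(cu)-9:int(cu)+10]
    m=(w<np.percentile(w,92)-28).astype(np.uint8)
    n,l,st,c=cv2.connectedComponentsWithStats(m);i=l[7,9]
    c=c[i]+[int(cu)-9,int(cv_)-7];print('side',c.round(2),st[i],ray(s,*c,.055).round(4));B.append(ray(s,*c,.055))
d=B[1]-B[0];print('pitch',np.linalg.norm(d),'yaw of row y',np.degrees(np.arctan2(d[1],d[0])))
# top block depth
for n,D in(('side',s),('top',t)):
    P=pts(D)
    m=(abs(P[...,2]-.055)<.004)&(abs(P[...,0]-.5)<.1)&(abs(P[...,1]+.0)<.11)
    Q=P[m][:,:2];r=cv2.minAreaRect((Q*1000).astype(np.float32));print(n,'block',r,len(Q),np.median(Q,0))
    k=(P[...,2]>.085)&(P[...,2]<.13)&(abs(P[...,0]-.6)<.12)&(P[...,1]<-.1)&(P[...,1]>-.35)&(D['pixels'].max(-1)<70)
    print('knob',P[k].mean(0).round(4),k.sum(),P[k][:,2].max())
f=lambda x,y:(205+x/5-.4,165+y/5-.4)
print('bores top',ray(t,*f(113,222),.055),ray(t,*f(250,216),.055))
P=pts(t);u,v=map(int,f(430,175));print('hub z',P[v,u]);P2=pts(s);print('hub side',P2[120+46,200+72],P2[120+48,200+73])
print('knobtop top',ray(t,*f(672,47),.115),'side',ray(s,200+405/5,120+48/5,.115))
for h in(.045,.055,.065):print('hub',h,ray(t,*f(430,172),h))
for z in(.03,.04):
  print([ray(t,*f(*p),z)[:2].round(3).tolist() for p in((585,157),(587,182),(580,208),(573,232),(563,254),(548,278))])
# bar pixels depth
for (x,y) in((500,145),(550,122),(600,97)):
    a,b=map(int,f(x,y));print('bar',P[b,a].round(4))
E
```

```text
side [259.56 191.  ] [ 4  4 10  7 52] [ 0.5426 -0.0298  0.055 ]
side [244.89 206.62] [ 4  5 11  7 55] [0.5337 0.0445 0.055 ]
pitch 0.0747937123578895 yaw of row y 96.8178970086793
side block ((543.507080078125, -8.147026062011719), (71.98223876953125, 180.76451110839844), 15.872725486755371) 635 [0.53982785 0.00643065]
knob [ 0.6273 -0.2423  0.1012] 52 0.1171145410069747
top block ((538.9330444335938, -11.273414611816406), (55.23292541503906, 178.826904296875), 8.647384643554688) 737 [0.53711369 0.0046374 ]
knob [ 0.6275 -0.2454  0.1094] 63 0.11883231263588954
bores top [0.53562454 0.04264879 0.055     ] [ 0.54202178 -0.0317982   0.055     ]
hub z [ 0.56946551 -0.12728217  0.06001763]
hub side [ 0.57736605 -0.13336332  0.06440323] [ 0.57188346 -0.13122179  0.06084957]
knobtop top [ 0.6311003  -0.24946403  0.115     ] side [ 0.62972309 -0.24708032  0.115     ]
hub 0.045 [ 0.57242763 -0.13037128  0.045     ]
hub 0.055 [ 0.57050041 -0.12940334  0.055     ]
hub 0.065 [ 0.56857318 -0.12843541  0.065     ]
[[0.587, -0.219], [0.573, -0.22], [0.558, -0.216], [0.545, -0.212], [0.532, -0.207], [0.518, -0.198]]
[[0.585, -0.217], [0.571, -0.218], [0.557, -0.214], [0.543, -0.21], [0.53, -0.205], [0.517, -0.197]]
bar [ 0.588  -0.1653  0.059 ]
bar [ 0.6002 -0.1925  0.0596]
bar [ 0.6154 -0.22    0.0593]
```

jog_arm --commands "-0.3 0.065 0.145 0 0 0 -0.0142; -0.3 0.065 0.145 0 0 0 -0.0142; -0.3 0.065 0.145 0 0 0 0; -0.3 0.065 0.145 0 0 0 0; -0.3 0.065 0.145 0 0 0 0" --force 25

```text
clock: 0.6
position: [0.2722, -0.3807, 0.2265]
ee_rot: [2.334, -2.103, -0.001]
force: [1.4, -0.0, 0.8]
width: 0.659
```

jog_arm --commands "-0.3 0.065 0.145 0 0 0 0; -0.3 0.065 0.145 0 0 0 0; -0.3 0.065 0.145 0 0 0 0; -0.3 0.065 0.145 0 0 0 0; -0.3 0.065 0.145 0 0 0 0"

```text
clock: 1.1
position: [0.3696, -0.1633, 0.2268]
ee_rot: [2.334, -2.103, 0.0]
force: [0.7, -0.6, -0.6]
width: 0.65
```

jog_arm --commands "-0.3 0.065 0.145 0 0 0 0; -0.3 0.065 0.145 0 0 0 0; -0.3 0.065 0.145 0 0 0 0; -0.3 0.065 0.145 0 0 0 0; -0.3 0.065 0.145 0 0 0 0"

```text
clock: 1.6
position: [0.4672, 0.054, 0.2266]
ee_rot: [2.334, -2.103, 0.0]
force: [-0.0, -0.2, 0.4]
width: 0.65
```

jog_arm --commands "-0.3 0.065 0.145 0 0 0 0; -0.3 0.065 0.145 0 0 0 0; -0.3 0.065 0.145 0 0 0 0; -0.3 0.065 0.145 0 0 0 0; -0.3 0.04 0.1 0 0 0 0"

```text
clock: 2.1
position: [0.5572, 0.2596, 0.2261]
ee_rot: [-2.336, 2.1, 0.002]
force: [0.3, -0.4, 0.1]
width: 0.648
```

jog_arm --commands "-0.3 0.06 0.128 0 0 0 0; -0.3 0 0 -0.12 0 0 0; -0.3 0 0 -0.12 0 0 0; -0.3 0 0 -0.12 0 0 0; -0.3 0 0 -0.1 0 0 0"

```text
clock: 2.6
position: [0.5741, 0.2941, 0.0862]
ee_rot: [2.333, -2.101, -0.001]
force: [0.0, 0.0, -0.1]
width: 0.649
```

jog_arm --commands "-0.3 0 0 -0.08 0 0 0; 1 0 0 0 0 0 0; 1 0 0 0 0 0 0; 1 0 0 0 0 0 0; 1 0 0 0 0 0 0"

```text
clock: 3.1
position: [0.5758, 0.2953, 0.0664]
ee_rot: [-2.332, 2.101, -0.001]
force: [0.5, 0.4, 0.6]
width: 0.348
```

jog_arm --commands "1 0 0 0.1 0 0 0; 1 0 0 0.12 0 0 0; 1 0 0 0.12 0 0 0; 1 0 0 0 0 0 0; 1 0 0 0 0 0 0"

```text
clock: 3.6
position: [0.5756, 0.2951, 0.1686]
ee_rot: [-2.332, 2.101, -0.002]
force: [0.5, -0.2, -1.4]
width: 0.309
```

jog_arm --commands "1 -0.023 -0.14 0 0 0 0; 1 -0.023 -0.14 0 0 0 0; 1 -0.023 -0.14 0 0 0 0; 1 -0.023 -0.14 0 0 0 0; 1 -0.023 -0.14 0 0 0 0"

```text
clock: 4.1
position: [0.5391, 0.0827, 0.1658]
ee_rot: [2.333, -2.102, -0.001]
force: [1.1, 1.1, -0.3]
width: 0.308
```

jog_arm --commands "1 -0.022 -0.138 0 0 0 0; 1 0 0 -0.05 0 0 0; 1 0 0 0 0 0 0; 1 0 0 0 0 0 0; 1 0 0 0 0 0 0"

```text
clock: 4.6
position: [0.5339, 0.0448, 0.1519]
ee_rot: [-2.336, 2.1, 0.001]
force: [-0.1, -0.1, -0.0]
width: 0.31
```

```bash
python3 - <<'E'
from h import *
for n in('side','top'):
    d=viewer.get_image(n);np.savez(f'pics/{n}_h.npz',**d)
    if n=='side': a=cv2.resize(d['pixels'][110:250,180:320,::-1],(560,560),interpolation=cv2.INTER_CUBIC);cv2.imwrite('pics/h1.png',a)
    for c,s in plum(d): print(n,c.round(2),s)
o=status.observe();print(o['position'],o['ee_rot'],o['force'],o['ft_torque'])
for X in((*o['position'][:2],0.08),(*o['position'][:2],.15),(.5346,.0436,.055)):print(proj(d,X) if 0 else [proj(load('side'),X).round(1)])
E
```

```text
side [264.31 100.28] [261  98   7   6  32]
side [222.55 113.15] [221 110   5   7  20]
side [246.62 174.19] [244 170   6  10  48]
side [224.8 291.1] [219 285  12  14 135]
top [333.44  93.97] [329  90  10   9  77]
top [371.91  95.57] [367  91  11  10  82]
top [391.54 114.46] [387 110  10  10  81]
top [129.98 261.55] [125 257  11  10  85]
[0.534005   0.04457237 0.15207308] [-2.33573225e+00  2.09998036e+00 -6.94135799e-05] [-0.37347115 -0.22029092 -0.0071874 ] [ 0.02254857 -0.03810045  0.04739473]
[array([244.7, 199.7])]
[array([244.3, 179.1])]
[array([244.8, 206.3])]
```

View pics/h1.png

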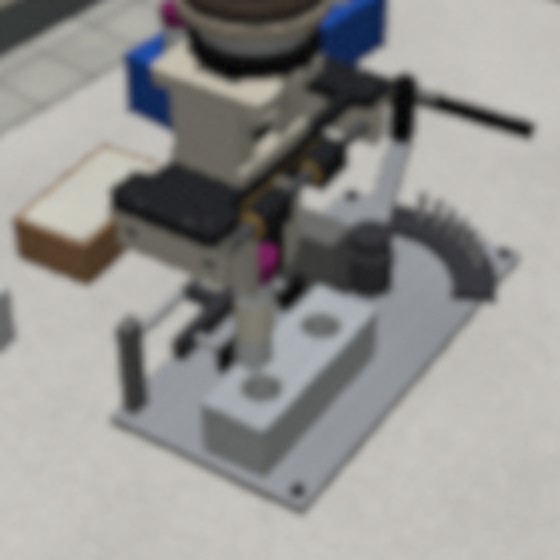

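Side crop: the tube is held upright at (255,320), foot about (252,358), above the empty bore1 at (262,388). I'll measure the sideways offset numerically.

```bash
python3 - <<'E'
from h import *
d=load('side_h');g=cv2.cvtColor(d['pixels'],cv2.COLOR_RGB2GRAY).astype(int);b=cv2.cvtColor(load('side')['pixels'],cv2.COLOR_RGB2GRAY).astype(int)
for v in range(180,204,2):print(v,g[v,234:256])
z=pts(d)
for v in range(182,200,3):print(v,z[v,238:250].round(3)[:, :].tolist()[3:9:2])
E
```

```text
180 [110 104  96  94  97 100 100  97  94  89  76  63  62  76  97 110 101  75
  47  30  23  29]
182 [103  93  79  75  88  99 101 100  96  94  98 103 103 102  98  92  77  50
  27  16  15  40]
184 [ 61  60  55  59  80 102 113 114 112 110 113 115 113 106  87  58  30  15
  16  35  67 105]
186 [ 55  48  39  49  78 106 119 124 123 124 124 121 117 112 105  86  58  51
  72 107 139 163]
188 [ 39  38  56  79  95 108 115 119 122 124 123 120 115 113 123 129 130 139
 152 166 173 172]
190 [ 55  87 116 130 127 117 116 120 122 123 121 118 114 115 129 149 164 173
 177 175 167 146]
192 [115 137 148 143 129 117 115 119 122 123 121 118 115 121 144 166 175 176
 176 174 166 146]
194 [145 142 131 110  96 101 112 119 121 122 121 117 114 127 155 172 175 174
 173 174 175 171]
196 [119  95  68  52  69  94 108 115 117 118 116 111 109 123 151 170 172 175
 173 175 175 174]
198 [ 79  43  23  35  65  92 108 114 115 116 113 109 108 122 151 169 174 175
 175 175 175 174]
200 [ 85  41  27  53  87 111 119 119 116 115 115 117 126 144 162 173 174 174
 174 174 173 173]
202 [108  83  91 124 151 162 160 147 136 129 128 140 155 166 171 173 174 174
 173 173 174 176]
182 [[0.52, 0.073, 0.166], [0.521, 0.065, 0.16], [0.526, 0.051, 0.149]]
185 [[0.535, 0.057, 0.138], [0.53, 0.055, 0.14], [0.527, 0.051, 0.138]]
188 [[0.533, 0.059, 0.131], [0.527, 0.059, 0.134], [0.525, 0.053, 0.131]]
191 [[0.534, 0.059, 0.12], [0.531, 0.055, 0.119], [0.526, 0.052, 0.119]]
194 [[0.533, 0.059, 0.111], [0.529, 0.057, 0.111], [0.527, 0.052, 0.109]]
197 [[0.534, 0.059, 0.099], [0.529, 0.057, 0.101], [0.527, 0.051, 0.098]]
```

jog_arm --commands "1 -0.01 -0.0093 -0.03 0 0 0; 1 0 0 -0.03 0 0 0; 1 0 0 -0.02 0 0 0; 1 0 0 0 0 0 0; 1 0 0 0 0 0 0"

```text
clock: 5.2
position: [0.5307, 0.0406, 0.1275]
ee_rot: [2.334, -2.102, -0.001]
force: [0.4, -0.4, -0.6]
width: 0.302
```

```bash
python3 - <<'E'
from h import *
d=viewer.get_image('side');np.savez('pics/side_i.npz',**d)
g=cv2.cvtColor(d['pixels'],cv2.COLOR_RGB2GRAY).astype(int)
for v in range(192,214,2):print(v,g[v,234:256])
z=pts(d)
for v in range(194,206,3):print(v,z[v,241:249:2].round(3).tolist())
o=status.observe();print(o['position'],o['force'])
cv2.imwrite('pics/i1.png',cv2.resize(d['pixels'][160:230,215:285,::-1],(560,560),interpolation=cv2.INTER_CUBIC))
E
```

```text
192 [116 139 148 147 137 125 117 115 118 122 120 119 119 116 115 122 142 164
 175 174 167 146]
194 [145 143 131 108  77  55  68  94 113 122 127 128 127 122 117 121 141 162
 171 175 174 171]
196 [118  95  68  43  24  28  61  92 112 119 121 124 122 120 116 120 140 161
 173 175 175 175]
198 [ 79  42  21  15  24  48  77  99 113 120 122 124 123 119 115 119 141 163
 174 176 176 175]
200 [ 86  43  26  51  87 115 123 119 116 119 122 123 123 116 114 123 150 169
 174 175 174 174]
202 [108  82  92 124 151 160 146 123 112 114 117 120 117 115 113 125 152 169
 174 174 175 176]
204 [149 149 157 169 172 165 145 120 111 114 116 117 114 111 109 121 148 166
 174 175 177 176]
206 [164 169 172 174 170 159 135 114 109 112 116 116 113 108 103 113 144 166
 175 176 173 162]
208 [172 172 173 172 169 162 146 126 113 111 111 112 111 108 112 129 154 171
 174 166 149 125]
210 [171 171 170 170 170 171 169 164 156 150 145 143 147 153 158 167 171 166
 152 129 108  97]
212 [140 150 158 165 169 172 173 172 171 171 170 172 172 173 173 168 153 133
 112  99  94  94]
194 [[0.537, 0.056, 0.106], [0.531, 0.055, 0.109], [0.525, 0.054, 0.112], [0.522, 0.049, 0.109]]
197 [[0.538, 0.054, 0.094], [0.53, 0.056, 0.099], [0.526, 0.052, 0.099], [0.525, 0.046, 0.096]]
200 [[0.536, 0.056, 0.086], [0.532, 0.054, 0.087], [0.525, 0.053, 0.09], [0.523, 0.048, 0.088]]
203 [[0.538, 0.055, 0.074], [0.532, 0.054, 0.076], [0.525, 0.054, 0.08], [0.525, 0.046, 0.074]]
[0.53089845 0.04062737 0.12775131] [ 0.42383509  0.81997221 -0.32720353]
```

View pics/i1.png

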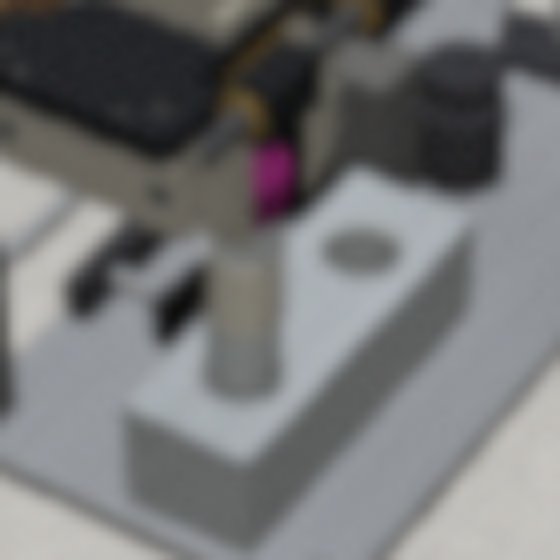

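jog_arm --commands "1 0 0 -0.007 0 0 0; 1 0 0 -0.007 0 0 0; 1 0 0 -0.007 0 0 0; 1 0 0 0 0 0 0; 1 0 0 0 0 0 0"

```text
clock: 5.75
position: [0.5308, 0.0404, 0.1214]
ee_rot: [2.334, -2.103, 0.0]
force: [0.1, -0.6, -0.1]
width: 0.307
```

jog_arm --commands "1 0 0 -0.007 0 0 0; 1 0 0 -0.007 0 0 0; 1 0 0 -0.007 0 0 0; 1 0 0 0 0 0 0; 1 0 0 0 0 0 0"

```text
clock: 6.25
position: [0.5307, 0.0405, 0.115]
ee_rot: [2.334, -2.102, -0.0]
force: [0.4, -1.1, -0.7]
width: 0.306
```

jog_arm --commands "1 0 0 -0.01 0 0 0; 1 0 0 -0.01 0 0 0; 1 0 0 -0.01 0 0 0; 1 0 0 0 0 0 0; 1 0 0 0 0 0 0"

```text
clock: 6.75
position: [0.5306, 0.0405, 0.1059]
ee_rot: [2.334, -2.102, -0.0]
force: [0.6, -0.4, -0.9]
width: 0.311
```

jog_arm --commands "1 0 0 -0.015 0 0 0; 1 0 0 -0.015 0 0 0; 1 0 0 -0.015 0 0 0; 1 0 0 0 0 0 0; 1 0 0 0 0 0 0"

```text
clock: 7.25
position: [0.5306, 0.0405, 0.0923]
ee_rot: [2.334, -2.102, -0.001]
force: [1.4, -0.9, -1.4]
width: 0.308
```

jog_arm --commands "1 0 0 -0.01 0 0 0; 1 0 0 -0.01 0 0 0; 1 0 0 -0.007 0 0 0; 1 0 0 0 0 0 0; 1 0 0 0 0 0 0"

```text
clock: 7.75
position: [0.5332, 0.042, 0.0869]
ee_rot: [-2.331, 2.099, -0.005]
force: [-1.1, 0.3, 19.9]
width: 0.308
```

jog_arm --commands "-0.3 0 0 0.01 0 0 0; -0.3 0 0 0 0 0 0; -0.3 0 0 0 0 0 0; -0.3 0 0 0.1 0 0 0; -0.3 0 0 0.13 0 0 0"

```text
clock: 8.25
position: [0.5289, 0.0402, 0.1553]
ee_rot: [2.332, -2.1, -0.006]
force: [1.2, 0.3, 1.0]
width: 0.645
```

jog_arm --commands "-0.3 0 0 0.13 0 0 0; -0.3 -0.082 0.136 0 0 0 0; -0.3 -0.082 0.136 0 0 0 0; -0.3 -0.082 0.136 0 0 0 0; -0.3 -0.082 0.136 0 0 0 0"

```text
clock: 8.75
position: [0.431, 0.2048, 0.1953]
ee_rot: [2.333, -2.103, -0.0]
force: [1.1, 1.0, -0.6]
width: 0.647
```

jog_arm --commands "-0.3 -0.082 0.136 0 0 0 0; -0.3 -0.082 0.136 0 0 0 0; -0.3 0 0 0 0 0 0; -0.3 0 0 0 0 0 0; -0.3 0 0 0 0 0 0"

```text
clock: 9.25
position: [0.3837, 0.2841, 0.1951]
ee_rot: [2.332, -2.103, 0.001]
force: [0.8, -0.1, 0.2]
width: 0.651
```

```bash
python3 - <<'E'
from h import *
for n in('side','top'):
    d=viewer.get_image(n);P=pts(d)
    for c,s in plum(d):
        m=P[s[1]:s[1]+s[3],s[0]:s[0]+s[2]].reshape(-1,3);print(n,c.round(1),s[4],ray(d,*c,.097).round(4),np.percentile(m[:,2],[50,90]).round(3))
E
```

```text
side [264.3 100.5] 32 [ 0.8069 -0.391   0.097 ] [0.097 0.102]
side [224.8 291.1] 134 [0.3777 0.2927 0.097 ] [0.09  0.092]
top [333.6  94. ] 76 [ 0.8648 -0.2389  0.097 ] [0.099 0.101]
top [371.9  95.6] 80 [ 0.8648 -0.3456  0.097 ] [0.098 0.101]
top [391.5 114.4] 82 [ 0.8112 -0.3986  0.097 ] [0.099 0.102]
top [226.2 206.9] 79 [0.5344 0.0433 0.097 ] [0.103 0.106]
```

jog_arm --commands "-0.3 0 -0.003 -0.12 0 0 0; -0.3 0 0 -0.12 0 0 0; -0.3 0 0 -0.12 0 0 0; -0.3 0 0 -0.07 0 0 0; -0.3 0 0 0 0 0 0"

```text
clock: 9.85
position: [0.3824, 0.2819, 0.064]
ee_rot: [2.328, -2.101, -0.001]
force: [0.4, -0.5, 0.2]
width: 0.649
```

jog_arm --commands "1 0 0 0 0 0 0; 1 0 0 0 0 0 0; 1 0 0 0 0 0 0; 1 0 0 0 0 0 0; 1 0 0 0 0 0 0"

```text
clock: 10.35
position: [0.3837, 0.2847, 0.0673]
ee_rot: [-2.333, 2.102, -0.001]
force: [0.3, 0.0, 4.4]
width: 0.311
```

jog_arm --commands "1 0 0 0 0 0 0; 1 0 0 0.05 0 0 0; 1 0 0 0.1 0 0 0; 1 0 0 0.1 0 0 0; 1 0 0 0.07 0 0 0"

```text
clock: 10.85
position: [0.3833, 0.2848, 0.1643]
ee_rot: [-2.334, 2.101, -0.0]
force: [1.0, 0.1, -0.7]
width: 0.311
```

jog_arm --commands "1 0 0 0.13 0 0 0; 1 0.0646 -0.133 0 0 0 0; 1 0.0646 -0.133 0 0 0 0; 1 0.0646 -0.133 0 0 0 0; 1 0.0646 -0.133 0 0 0 0"

```text
clock: 11.35
position: [0.4611, 0.1232, 0.2018]
ee_rot: [-2.335, 2.102, -0.001]
force: [0.2, 0.1, -1.3]
width: 0.307
```

jog_arm --commands "1 0.0646 -0.133 0 0 0 0; 1 0.0646 -0.133 0 0 0 0; 1 0.0646 -0.133 0 0 0 0; 1 0.0646 -0.133 0 0 0 0; 1 0 0 0 0 0 0"

```text
clock: 11.85
position: [0.5398, -0.042, 0.2009]
ee_rot: [2.323, -2.112, 0.003]
force: [-0.8, 0.0, -0.6]
width: 0.306
```

jog_arm --commands "1 0 0 -0.1 0 0 0; 1 0 0 -0.1 0 0 0; 1 0 0 -0.03 0 0 0; 1 0 0 0 0 0 0; 1 0 0 0 0 0 0"

```text
clock: 12.35
position: [0.5388, -0.0343, 0.1335]
ee_rot: [-2.334, 2.102, -0.001]
force: [-0.1, -0.1, 0.3]
width: 0.306
```

```bash
python3 - <<'E'
from h import *
d=viewer.get_image('side');np.savez('pics/side_j.npz',**d)
g=cv2.cvtColor(d['pixels'],cv2.COLOR_RGB2GRAY).astype(int)
for v in range(176,200,2):print(v,g[v,248:272])
o=status.observe();print(o['position'],o['force'])
for z in(.055,.066,.09):print(z,proj(d,(.5426,-.0298,z)).round(2))
cv2.imwrite('pics/j1.png',cv2.resize(d['pixels'][150:220,225:295,::-1],(560,560),interpolation=cv2.INTER_CUBIC))
E
```

```text
176 [ 36  42  50  56  57  58  57  58  68  89 105 114 118 121 122 121 118 107
  86  58  38  38  39  41]
178 [ 73  68  62  59  54  50  43  46  65  90 106 115 120 120 121 120 116 106
  83  55  36  35  36  36]
180 [131 122 103  74  48  29  22  32  61  88 106 115 119 121 120 119 116 105
  83  54  36  33  34  35]
182 [ 92  91  76  51  27  13  19  37  66  89 104 114 117 121 120 118 111 100
  84  73  61  48  40  37]
184 [ 66  47  30  16  16  33  67 101 124 120 111 110 114 115 114 112 107 111
 129 143 139 127 114 104]
186 [123  95  63  51  71 107 138 160 160 137 116 110 112 114 114 111 110 124
 152 168 171 170 167 163]
188 [141 135 132 135 152 165 173 171 158 138 119 111 113 113 113 114 126 146
 163 171 174 176 174 169]
190 [105 127 154 170 174 174 166 145 121 108 106 107 108 108 105 109 130 156
 171 176 175 170 159 139]
192 [ 71  98 135 163 173 173 164 144 124 111 108 108 107 106 105 112 133 158
 172 172 162 141 118 101]
194 [ 63  83 121 155 169 173 173 170 165 155 148 142 142 143 149 158 167 173
 167 151 126 106  96  93]
196 [ 45  73 119 155 171 173 174 174 174 173 171 172 173 174 176 176 169 152
 130 109  97  94  93  93]
198 [ 56  93 136 163 172 175 174 173 173 173 174 177 177 176 171 156 134 113
 100  94  93  93  93  94]
[ 0.539102   -0.03439384  0.13389835] [ 0.20965624  1.13980681 -0.56537915]
0.055 [259.55 190.99]
0.066 [259.6  188.01]
0.09 [259.72 181.36]
```

View pics/j1.png

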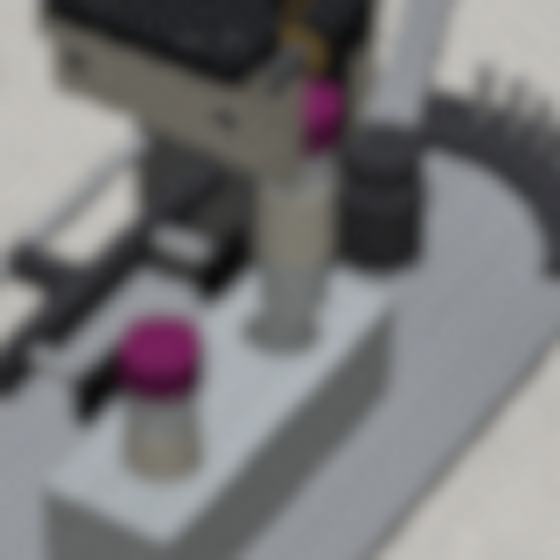

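Crop: tube 1 is seated with its cap at (160,355). Tube 2 hangs at (292,240), right of the visible bore0 mouth at (275,325), so it needs about 4.3 mm of image-left shift, mostly +x.

jog_arm --commands "1 0.015 0.003 0 0 0 0; 1 0 0 -0.015 0 0 0; 1 0 0 -0.007 0 0 0; 1 0 0 0 0 0 0; 1 0 0 0 0 0 0"

```text
clock: 12.9
position: [0.5426, -0.0339, 0.1258]
ee_rot: [2.334, -2.103, -0.0]
force: [-0.1, 0.4, -0.5]
width: 0.307
```

```bash
python3 - <<'E'
from h import *
d=viewer.get_image('side')
g=cv2.cvtColor(d['pixels'],cv2.COLOR_RGB2GRAY).astype(int)
for v in range(178,198,2):print(v,g[v,248:272])
o=status.observe();print(o['position'],o['force'])
E
```

```text
178 [ 73  66  62  58  54  48  46  62  89 107 117 119 122 122 120 115 105  83
  58  42  34  34  36  36]
180 [131 122 103  75  46  30  28  53  87 107 116 120 121 121 119 115 103  81
  57  42  33  34  36  36]
182 [ 92  92  76  50  26  16  23  52  86 106 117 120 122 120 119 114 104  86
  72  70  62  49  40  38]
184 [ 67  48  28  15  15  33  57  82  97 107 114 118 119 118 116 113 119 134
 143 146 139 126 114 104]
186 [122  96  60  49  72 105 133 139 123 111 110 113 116 114 111 109 123 151
 169 172 171 170 168 163]
188 [140 136 131 137 152 165 169 154 130 111 111 114 115 113 109 110 127 152
 169 174 176 176 174 169]
190 [103 128 153 169 175 175 164 144 116 106 110 111 113 110 108 108 126 153
 169 175 176 171 160 141]
192 [ 70  97 135 164 173 172 164 145 124 111 107 107 106 104 105 112 133 158
 172 173 162 142 120 101]
194 [ 63  82 122 156 169 173 173 169 164 155 147 143 142 145 148 158 167 172
 167 152 127 106  95  92]
196 [ 45  72 120 154 171 174 175 175 173 173 173 172 173 174 176 175 169 153
 129 109  98  94  93  93]
[ 0.54264666 -0.03389548  0.12592956] [ 0.01637152 -0.08040423 -0.22812265]
```

jog_arm --commands "1 0.0035 0.0025 0 0 0 0; 1 0 0 -0.008 0 0 0; 1 0 0 -0.008 0 0 0; 1 0 0 -0.008 0 0 0; 1 0 0 0 0 0 0"

```text
clock: 13.45
position: [0.5434, -0.0332, 0.1183]
ee_rot: [2.334, -2.102, -0.001]
force: [-0.3, 0.4, -1.2]
width: 0.306
```

jog_arm --commands "1 0 0 -0.007 0 0 0; 1 0 0 -0.007 0 0 0; 1 0 0 -0.007 0 0 0; 1 0 0 0 0 0 0; 1 0 0 0 0 0 0"

```text
clock: 13.95
position: [0.5437, -0.0331, 0.1124]
ee_rot: [2.334, -2.103, -0.0]
force: [-1.1, 0.3, -0.7]
width: 0.309
```

jog_arm --commands "1 0 0 -0.018 0 0 0; 1 0 0 -0.018 0 0 0; 1 0 0 -0.018 0 0 0; 1 0 0 -0.018 0 0 0; 1 0 0 0 0 0 0"

```text
clock: 14.45
position: [0.5433, -0.0332, 0.0899]
ee_rot: [2.334, -2.102, -0.002]
force: [0.5, -0.7, -0.2]
width: 0.309
```

jog_arm --commands "1 0 0 -0.01 0 0 0; 1 0 0 -0.01 0 0 0; 1 0 0 -0.01 0 0 0; 1 0 0 -0.005 0 0 0; 1 0 0 0 0 0 0"

```text
clock: 14.95
position: [0.5443, -0.033, 0.082]
ee_rot: [-2.334, 2.102, -0.003]
force: [-7.6, -0.6, 20.2]
width: 0.304
```

jog_arm --commands "-0.3 0 0 0.01 0 0 0; -0.3 0 0 0 0 0 0; -0.3 0 0 0 0 0 0; -0.3 0 0 0.1 0 0 0; -0.3 0 0 0.13 0 0 0"

```text
clock: 15.45
position: [0.5422, -0.0332, 0.1512]
ee_rot: [2.332, -2.101, -0.006]
force: [1.9, -0.1, 0.3]
width: 0.639
```

jog_arm --commands "-0.3 0 0 0.13 0 0 0; -0.3 0.048 -0.12 0 0 0 0; -0.3 0.048 -0.12 0 0 0 0; -0.3 0 0 0 0 0 0; -0.3 0 0 0 0 0 0"

```text
clock: 15.95
position: [0.5724, -0.106, 0.1907]
ee_rot: [2.332, -2.105, -0.001]
force: [0.2, -0.0, -0.8]
width: 0.658
```

```bash
python3 - <<'E'
from h import *
o=status.observe();print(o['position'],o['joints'].round(2))
for n in('top','side'):
    d=viewer.get_image(n);np.savez(f'pics/{n}_k.npz',**d);P=pts(d)
    for c,s in plum(d):
        m=P[s[1]:s[1]+s[3],s[0]:s[0]+s[2]].reshape(-1,3);print(n,c.round(1),s[4],ray(d,*c,.100).round(4),np.percentile(m[:,2],[50,90]).round(3))
E
```

```text
[ 0.57241121 -0.10604157  0.19066248] [ 0.39  0.43 -0.41  1.7   0.19  1.05 -1.56]
top [333.5  94.1] 79 [ 0.8633 -0.2382  0.1   ] [0.098 0.101]
top [371.9  95.6] 80 [ 0.8634 -0.3447  0.1   ] [0.098 0.101]
top [391.4 114.4] 83 [ 0.8099 -0.3974  0.1   ] [0.098 0.102]
top [255.1 204.4] 81 [ 0.5435 -0.0322  0.1   ] [0.104 0.107]
top [226.3 207. ] 82 [0.5336 0.0429 0.1   ] [0.104 0.107]
side [243.7 101.3] 33 [ 0.8569 -0.3349  0.1   ] [0.097 0.101]
side [223.6 112.5] 34 [ 0.8585 -0.2307  0.1   ] [0.099 0.101]
side [259.9 178.2] 95 [ 0.5431 -0.0312  0.1   ] [0.103 0.106]
side [244.2 194.3] 85 [0.5339 0.0463 0.1   ] [0.104 0.107]
```

jog_arm --commands "-0.3 0.0192 -0.048 0 0 0 0.0233; -0.3 0.0192 -0.048 0 0 0 0.0233; -0.3 0.0192 -0.048 0 0 0 0.0233; -0.3 0.0192 -0.048 0 0 0 0.0233; -0.3 0.0192 -0.048 0 0 0 0.0233"

```text
clock: 16.55
position: [0.6015, -0.1759, 0.1913]
ee_rot: [-2.936, 1.116, 0.0]
force: [-0.1, -1.1, -0.5]
width: 0.648
```

jog_arm --commands "-0.3 0.0192 -0.048 0 0 0 0.0233; -0.3 0.0192 -0.048 0 0 0 0.0233; -0.3 0.0192 -0.048 0 0 0 0.0233; -0.3 0.0192 -0.048 0 0 0 0.0233; -0.3 0.0192 -0.048 0 0 0 0.0233"

```text
clock: 17.05
position: [0.6305, -0.2479, 0.1913]
ee_rot: [-3.141, -0.009, 0.0]
force: [0.2, 0.9, -0.3]
width: 0.652
```

jog_arm --commands "-0.3 0 0 0 0 0 0; -0.3 0 0 -0.1 0 0 0; -0.3 0 0 0 0 0 0; -0.3 0 0 0 0 0 0; -0.3 0 0 0 0 0 0"

```text
clock: 17.55
position: [0.6307, -0.2481, 0.1627]
ee_rot: [3.141, -0.005, 0.002]
force: [-0.5, -0.1, 0.5]
width: 0.652
```

```bash
python3 - <<'E'
from h import *
from scipy.spatial.transform import Rotation as R
o=status.observe();print(o['position'],o['joints'].round(2),R.from_rotvec(o['ee_rot']).as_matrix()[:,0].round(3),o['force'])
d=viewer.get_image('side');np.savez('pics/side_l.npz',**d)
print(proj(d,o['position']))
cv2.imwrite('pics/l1.png',cv2.resize(d['pixels'][90:190,225:345,::-1],(600,500),interpolation=cv2.INTER_CUBIC))
E
```

```text
[ 0.63074566 -0.24814875  0.16269511] [ 0.71  0.67 -0.69  1.47  0.45  1.16 -0.06] [ 1.    -0.003  0.001] [-0.5307081  -0.09806174  0.46413057]
[281.70943996 115.97674927]
```

View pics/l1.png

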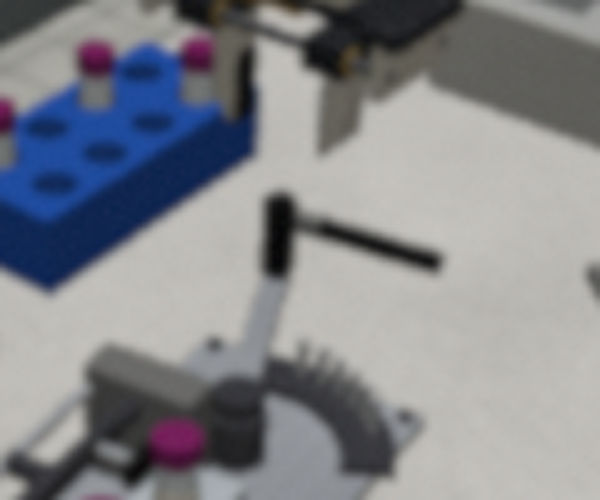

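Side crop: the fingers are at (235,118) and (325,150), midway over the knob top at (280,200). The marker lies behind it, on the bench. Descend and grip.

jog_arm --commands "-0.3 0 -0.004 -0.1 0 0 0; -0.3 0 0 -0.1 0 0 0; -0.3 0 0 -0.05 0 0 0; -0.3 0 0 -0.042 0 0 0; -0.3 0 0 0 0 0 0"

```text
clock: 18.1
position: [0.6297, -0.2501, 0.0728]
ee_rot: [-3.141, 0.004, 0.002]
force: [-0.3, -0.6, 0.7]
width: 0.65
```

jog_arm --commands "1 0 0 0 0 0 0; 1 0 0 0 0 0 0; 1 0 0 0 0 0 0; 1 0 0 0 0 0 0; 1 0 0 0 0 0 0" --force 30

```text
clock: 18.6
position: [0.6305, -0.2504, 0.0742]
ee_rot: [3.141, -0.004, 0.001]
force: [7.7, -0.6, 0.5]
width: 0.269
```

jog_arm --commands "1 0 0 0 0 0 0; 1 0 0 0 0 0 0; 1 0 0 0 0 0 0; 1 0 0 0 0 0 0; 1 0 0 0 0 0 0"

```text
clock: 19.1
position: [0.6318, -0.2502, 0.0743]
ee_rot: [-3.142, 0.004, -0.005]
force: [5.5, -0.5, -1.7]
width: 0.235
```

```bash
python3 - <<'E'
import numpy as np
k=np.array([.6318,-.2502]);a0=np.radians(-62.8);p=k-.13*np.array([np.cos(a0),np.sin(a0)]);print(p)
f=lambda t:p+.13*np.array([np.cos(a0-t),np.sin(a0-t)])
ts=[0,.05,.1,.15,.2,.25]+[round(.25+.03*i,3) for i in range(1,18)]
for a,b in zip(ts,ts[1:]):print(b,f(b).round(4),((f(b)-f(a))/.3).round(4))
E
```

```text
[ 0.57237727 -0.13457587]
0.05 [ 0.6259 -0.253 ] [-0.0195 -0.0094]
0.1 [ 0.62   -0.2556] [-0.02   -0.0084]
0.15 [ 0.6139 -0.2578] [-0.0204 -0.0074]
0.2 [ 0.6076 -0.2597] [-0.0207 -0.0064]
0.25 [ 0.6013 -0.2613] [-0.021  -0.0054]
0.28 [ 0.5975 -0.2621] [-0.0127 -0.0027]
0.31 [ 0.5937 -0.2628] [-0.0128 -0.0023]
0.34 [ 0.5898 -0.2634] [-0.0129 -0.0019]
0.37 [ 0.586  -0.2639] [-0.0129 -0.0016]
0.4 [ 0.5821 -0.2642] [-0.0129 -0.0012]
0.43 [ 0.5782 -0.2644] [-0.013  -0.0008]
0.46 [ 0.5743 -0.2646] [-0.013  -0.0004]
0.49 [ 0.5704 -0.2646] [-0.013  0.   ]
0.52 [ 0.5665 -0.2644] [-0.013   0.0004]
0.55 [ 0.5626 -0.2642] [-0.013   0.0008]
0.58 [ 0.5587 -0.2639] [-0.0129  0.0012]
0.61 [ 0.5548 -0.2634] [-0.0129  0.0016]
0.64 [ 0.551  -0.2628] [-0.0129  0.0019]
0.67 [ 0.5472 -0.2621] [-0.0128  0.0023]
0.7 [ 0.5433 -0.2613] [-0.0127  0.0027]
0.73 [ 0.5396 -0.2604] [-0.0126  0.0031]
0.76 [ 0.5358 -0.2593] [-0.0125  0.0035]
```

jog_arm --commands "1 -0.0195 -0.0094 0 0 0 0; 1 -0.02 -0.0084 0 0 0 0; 1 0 0 0 0 0 0; 1 0 0 0 0 0 0; 1 0 0 0 0 0 0" --force 35

```text
clock: 19.6
position: [0.6205, -0.2552, 0.0743]
ee_rot: [-3.141, 0.003, -0.007]
force: [8.0, 0.9, -3.1]
width: 0.229
```

jog_arm --commands "1 -0.0204 -0.0074 0 0 0 0; 1 -0.0207 -0.0064 0 0 0 0; 1 0 0 0 0 0 0; 1 0 0 0 0 0 0; 1 0 0 0 0 0 0"

```text
clock: 20.1
position: [0.6083, -0.2592, 0.0743]
ee_rot: [-3.141, 0.003, -0.007]
force: [8.3, 0.6, -4.0]
width: 0.233
```

jog_arm --commands "1 -0.021 -0.0054 0 0 0 0; 1 0 0 0 0 0 0; 1 0 0 0 0 0 0; 1 0 0 0 0 0 0; 1 0 0 0 0 0 0"

```text
clock: 20.6
position: [0.6022, -0.2607, 0.0743]
ee_rot: [-3.141, 0.003, -0.007]
force: [7.7, 0.7, -6.2]
width: 0.232
```

jog_arm --commands "1 -0.0127 -0.0027 0 0 0 0; 1 0 0 0 0 0 0; 1 0 0 0 0 0 0; 1 0 0 0 0 0 0; 1 0 0 0 0 0 0"

```text
clock: 21.1
position: [0.5991, -0.2614, 0.0744]
ee_rot: [-3.141, 0.002, -0.01]
force: [10.9, 0.8, -6.6]
width: 0.232
```

jog_arm --commands "1 -0.0128 -0.0023 0 0 0 0; 1 0 0 0 0 0 0; 1 0 0 0 0 0 0; 1 0 0 0 0 0 0; 1 0 0 0 0 0 0"

```text
clock: 21.6
position: [0.5947, -0.2621, 0.0743]
ee_rot: [-3.141, 0.003, -0.008]
force: [8.9, 1.6, -5.1]
width: 0.233
```

jog_arm --commands "1 -0.0129 -0.0019 0 0 0 0; 1 0 0 0 0 0 0; 1 0 0 0 0 0 0; 1 0 0 0 0 0 0; 1 0 0 0 0 0 0"

```text
clock: 22.1
position: [0.5904, -0.2627, 0.0743]
ee_rot: [-3.141, 0.003, -0.007]
force: [6.4, 1.3, -3.5]
width: 0.231
```

jog_arm --commands "1 -0.0129 -0.0016 0 0 0 0; 1 0 0 0 0 0 0; 1 0 0 0 0 0 0; 1 0 0 0 0 0 0; 1 0 0 0 0 0 0"

```text
clock: 22.6
position: [0.586, -0.2632, 0.0743]
ee_rot: [-3.141, 0.003, -0.005]
force: [5.5, 1.2, -2.4]
width: 0.235
```

jog_arm --commands "1 -0.0129 -0.0012 0 0 0 0; 1 0 0 0 0 0 0; 1 0 0 0 0 0 0; 1 0 0 0 0 0 0; 1 0 0 0 0 0 0"

```text
clock: 23.1
position: [0.5822, -0.2635, 0.0743]
ee_rot: [-3.141, 0.003, -0.005]
force: [6.2, 2.2, -2.9]
width: 0.234
```

jog_arm --commands "1 -0.013 -0.0008 0 0 0 0; 1 0 0 0 0 0 0; 1 0 0 0 0 0 0; 1 0 0 0 0 0 0; 1 0 0 0 0 0 0"

```text
clock: 23.6
position: [0.5797, -0.2637, 0.0743]
ee_rot: [-3.141, 0.002, -0.009]
force: [10.6, 0.8, -6.2]
width: 0.229
```

jog_arm --commands "1 -0.013 -0.0004 0 0 0 0; 1 0 0 0 0 0 0; 1 0 0 0 0 0 0; 1 0 0 0 0 0 0; 1 0 0 0 0 0 0"

```text
clock: 24.1
position: [0.5759, -0.2638, 0.0743]
ee_rot: [-3.141, 0.002, -0.01]
force: [11.6, 1.3, -7.1]
width: 0.236
```

jog_arm --commands "1 -0.013 0 0 0 0 0; 1 0 0 0 0 0 0; 1 0 0 0 0 0 0; 1 0 0 0 0 0 0; 1 0 0 0 0 0 0"

```text
clock: 24.6
position: [0.5715, -0.2638, 0.0743]
ee_rot: [-3.141, 0.002, -0.008]
force: [10.1, 1.9, -5.4]
width: 0.235
```

jog_arm --commands "1 -0.013 0.0004 0 0 0 0; 1 0 0 0 0 0 0; 1 0 0 0 0 0 0; 1 0 0 0 0 0 0; 1 0 0 0 0 0 0"

```text
clock: 25.1
position: [0.5673, -0.2636, 0.0743]
ee_rot: [-3.141, 0.002, -0.007]
force: [6.9, 2.2, -3.5]
width: 0.237
```

jog_arm --commands "1 -0.013 0.0008 0 0 0 0; 1 0 0 0 0 0 0; 1 0 0 0 0 0 0; 1 0 0 0 0 0 0; 1 0 0 0 0 0 0"

```text
clock: 25.6
position: [0.5629, -0.2633, 0.0743]
ee_rot: [-3.141, 0.002, -0.006]
force: [5.3, 1.5, -1.7]
width: 0.232
```

jog_arm --commands "1 -0.0129 0.0012 0 0 0 0; 1 0 0 0 0 0 0; 1 0 0 0 0 0 0; 1 0 0 0 0 0 0; 1 0 0 0 0 0 0"

```text
clock: 26.1
position: [0.5596, -0.263, 0.0743]
ee_rot: [-3.141, 0.002, -0.007]
force: [8.7, 1.2, -5.4]
width: 0.234
```

jog_arm --commands "1 -0.0129 0.0016 0 0 0 0; 1 0 0 0 0 0 0; 1 0 0 0 0 0 0; 1 0 0 0 0 0 0; 1 0 0 0 0 0 0"

```text
clock: 26.6
position: [0.5571, -0.2626, 0.0744]
ee_rot: [-3.141, 0.002, -0.011]
force: [13.7, 1.6, -9.5]
width: 0.231
```

jog_arm --commands "1 -0.0129 0.0019 0 0 0 0; 1 0 0 0 0 0 0; 1 0 0 0 0 0 0; 1 0 0 0 0 0 0; 1 0 0 0 0 0 0"

```text
clock: 27.1
position: [0.5528, -0.262, 0.0743]
ee_rot: [-3.141, 0.002, -0.01]
force: [11.5, -0.3, -7.4]
width: 0.231
```

jog_arm --commands "1 -0.0128 0.0023 0 0 0 0; 1 0 0 0 0 0 0; 1 0 0 0 0 0 0; 1 0 0 0 0 0 0; 1 0 0 0 0 0 0"

```text
clock: 27.6
position: [0.5486, -0.2612, 0.0743]
ee_rot: [-3.141, 0.002, -0.009]
force: [10.8, 0.6, -6.8]
width: 0.235
```

jog_arm --commands "1 -0.0127 0.0027 0 0 0 0; 1 0 0 0 0 0 0; 1 0 0 0 0 0 0; 1 0 0 0 0 0 0; 1 0 0 0 0 0 0"

```text
clock: 28.1
position: [0.5444, -0.2604, 0.0743]
ee_rot: [-3.141, 0.002, -0.008]
force: [8.9, 1.6, -5.1]
width: 0.233
```

jog_arm --commands "1 -0.006 0.0015 0 0 0 0; 1 0 0 0 0 0 0; 1 0 0 0 0 0 0; 1 0 0 0 0 0 0; 1 0 0 0 0 0 0"

```text
clock: 28.6
position: [0.5424, -0.2599, 0.0743]
ee_rot: [-3.14, 0.002, -0.007]
force: [7.8, 2.4, -5.0]
width: 0.234
```

jog_arm --commands "1 -0.006 0.0015 0 0 0 0; 1 0 0 0 0 0 0; 1 0 0 0 0 0 0; 1 0 0 0 0 0 0; 1 0 0 0 0 0 0"

```text
clock: 29.1
position: [0.5403, -0.2594, 0.0742]
ee_rot: [-3.14, 0.002, -0.006]
force: [7.0, 3.1, -4.2]
width: 0.232
```

jog_arm --commands "1 -0.004 0.001 0 0 0 0; 1 0 0 0 0 0 0; 1 0 0 0 0 0 0; 1 0 0 0 0 0 0; 1 0 0 0 0 0 0"

```text
clock: 29.6
position: [0.539, -0.259, 0.0742]
ee_rot: [-3.14, 0.002, -0.006]
force: [6.3, 2.1, -3.2]
width: 0.236
```

jog_arm --commands "1 -0.004 0.001 0 0 0 0; 1 0 0 0 0 0 0; 1 0 0 0 0 0 0; 1 0 0 0 0 0 0; 1 0 0 0 0 0 0"

```text
clock: 30.1
position: [0.5383, -0.2588, 0.0742]
ee_rot: [-3.14, 0.002, -0.008]
force: [9.0, 1.6, -5.4]
width: 0.232
```

```bash
python3 - <<'E'
from h import *
for n in('side','top'):
    d=viewer.get_image(n);P=pts(d)
    for c,s in plum(d):
        if c[1]>150:
            m=P[s[1]:s[1]+s[3],s[0]:s[0]+s[2]].reshape(-1,3);print(n,c.round(1),s[4],ray(d,*c,.1).round(4),np.percentile(m[:,2],90).round(3))
    if n=='side':cv2.imwrite('pics/m1.png',cv2.resize(d['pixels'][90:250,185:345,::-1],(600,600),interpolation=cv2.INTER_CUBIC))
o=status.observe();p=o['position'];print(p,o['force'],-62.8-np.degrees(np.arctan2(p[1]+.1346,p[0]-.5724)),'deg; rad',np.radians(-62.8-np.degrees(np.arctan2(p[1]+.1346,p[0]-.5724))))
E
```

```text
side [261.1 178.5] 101 [ 0.5399 -0.0323  0.1   ] 0.107
side [244.4 194. ] 92 [0.5342 0.045  0.1   ] 0.107
top [255.1 205.8] 85 [ 0.5397 -0.0324  0.1   ] 0.106
top [226.4 207.5] 84 [0.5322 0.0426 0.1   ] 0.107
[ 0.53831848 -0.25881863  0.07425318] [ 8.51301285  1.73844059 -5.54576788] 42.542539280846114 deg; rad 0.7425073826097853
```

View pics/m1.png

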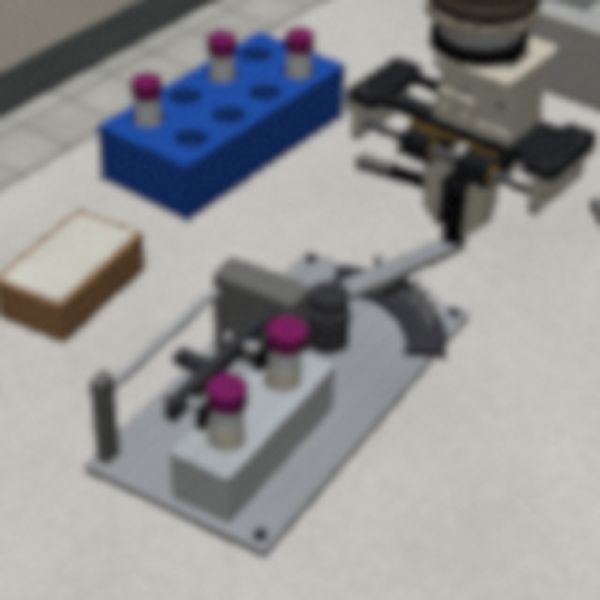

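Side crop: the knob is gripped at (455,210), both tubes stand in the block with caps at (287,333) and (228,392), and the jaw is up against them. The force dip followed by the jump marks the bottom of notch 3, so I am handing in.

```bash
python3 -c "
from cell import arm,status
print(arm.sign_off());print(status.observe()['position'])"
```

```text
the job is handed in; nothing more can be done
None
the job is handed in; nothing more can be done
```

I put both loose plum-capped tubes into the clamp bores, pulled the lever round three clicks, and handed the job in at about 30 s while still holding the knob.

- **Tubes:** both cap tops read 103–107 mm above the bench (105 mm expected when fully home). Each tube met the bore floor with about 20 N.
- **Lever:** the force rose and fell at three teeth, about 0.17 rad apart. I stopped at about 0.74 rad, just as the force jumped from 6 to 9 N at the bottom of the third notch. That matches where the teeth appear in the images, with tooth four due at about 0.82 rad. The grip on the knob was 35 N.
- **Small disagreements:**
  - The two cameras differ by about 2 mm, so I aligned each tube to its bore within one side-camera view.
  - Tube_a slid a few millimetres in the grip at pickup, with no effect on seating.
  - With the jaw on them, both caps moved towards −x: about 3.5 mm for the tube in bore0, and 1.5 mm or less for the one in bore1 (only the top camera shows that shift). The tubes lean slightly within their bore clearance, but still read fully home.

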